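Lay the sowing rule along the board

TASK

The sowing rule is tucked under the seed box with only its red zero end sticking out. Draw it right out from under the box, set it down in the open on the counter and let go; then take it by its plain end and lay it on the counter flush along the front edge of the sowing board, with the red zero end right up against the dark end cheek under the clear shelf. Do not shift the bucket, pot, dibber or watering can.

Things in the scene. Friction and masses are not known exactly. Their poses are not given: they have to be found in the camera images.
- rule: Sowing rule, loose, about 0.16 kg: straight inverted-T bar 300 mm long. Flat aluminium base 40 wide x 8 high; along its whole middle an upright blue rib 12 mm thick, 8 to 50 mm high, to grip. Last 30 mm at the zero end red. Origin: centre of the underside. y: along the rule to the red end; x across; z up. At the start it stands on the counter, about half of it (plain end) under the seed box.
- rule_zero (a point): Corner of the rule's base at the red zero end, on its +x long side, 4 mm above the underside: (20, 150, 4) mm in the rule's frame. This +x side is the one that goes against the board.
- rule_far (a point): Corner of the rule's base at the plain end, on the same +x long side: (20, -150, 4) mm in the rule's frame.
- rule_red_grip (a point): Point in the rib near the red end, 50 mm from that end, 38 mm above the underside: (0, 100, 38) mm.
- rule_plain_grip (a point): Point in the rib near the plain end, 40 mm from that end, 38 mm above the underside: (0, -110, 38) mm.
- station: Sowing station, fixed: light wooden board on the counter, x 0 to 180, y -330 to 0, 20 mm high, and at y = 0 the face of an upright dark end cheek (x -80 to 180, 15 thick, 95 high). Origin: on the counter where the board's front (robot side) edge x = 0 meets the cheek; x into the board, y along the edge to the cheek. The laid rule covers x -40 to 0, y -300 to 0, axes parallel to these.
- board_corner (a point): Where the board's front edge meets the cheek, 4 mm above the counter; rule_zero belongs here. A clear shelf (underside 95, top 101 mm high) carried by the cheek and two thin posts at the back covers station x -80 to 180, y -170 to 0, so 170 mm of the laid rule at its red end are under it.
- board_edge_end (a point): Other end of the board's front edge, at (0, -330, 4) mm of the station. The edge face is upright and 20 mm high: fingers on the rib must stay above that.
- seed_box: Wooden seed box, flap stays shut, fixed to an upright plank: box 300 wide (x +-150), y -165 to 0, underside 75 and top 203 mm above the counter; the plank (340 wide, 250 high, from the counter) closes the space below at y = -165; front and sides are open. Origin: on the counter below the middle of the front face; y points out of the front.
- bucket: Small galvanised bucket, loose, 120 mm across the rim, 120 high; origin centre of its foot. Bystander.
- pot: Green ceramic pot, loose, 116 mm across the rim, 105 high; origin centre of its foot. Bystander.
- dibber: Stainless dibber with a wooden cross handle (90 x 24 x 24 mm), loose, lying on the board; origin under its middle, its steel point towards its -y; reaches from y -90 to +122 mm, 24 high. Bystander.
- can: Red plastic watering can, loose, body 140 mm across and 150 high, handle to 210 mm, spout along its -y to 170 mm from the origin (centre of its foot). Bystander.

How it is judged:
By the outcome, as a careful person would: the job done as asked, in the order asked, and still so for the second after the job is handed in, with the robot touching nothing.
It also fails if it takes over 58 s, if anything falls off the work surface, if the arm or the gripper's body presses on something with over 40 N, if the wrist force passes 120 N, or if a joint passes its speed limit or range.

ROBOT

A 7-joint arm with a two-finger parallel gripper is mounted at the origin on the work surface. World frame = base frame: x ahead of the robot, y to its left, z up, the work surface at z = 0. Lengths are in m, angles in rad, forces in N, time in s.
With the tool pointing down it reaches from about 0.425 to 0.875 m from the base axis. Payload 4.7 kg.
Tool frame: the origin (TCP) lies midway between the tips of the shut fingers; the grasp point (between the pads) lies 19 mm behind it (ctrl.tcp_to_grasp is the distance from the TCP to the grasp point, in m); y points along the fingers, z is the direction in which the jaws open and shut, and the axes are right-handed (so a half turn about y gives the same grasp; the last joint's range is limited). The gripper opens to 87 mm and grips with 3 to 60 N. Pads are 19 mm wide; open, the fingers measure 117 mm over their backs; the gripper's body (75 mm by 190 mm) begins 51 mm behind the grasp point.
Start: joints at [1.352, 0.321, -0.07, 1.45, 0.023, 1.371, -0.057], TCP at [0.15, -0.632, 0.223] pointing down, gripper open.
Joint ranges: [-2.86, 2.86], [-0.3, 2.09], [-1.38, 1.24], [0.06, 2.45], [-1.56, 4.7], [0.09, 2.05], [-2.69, 2.69]. Speed limits (rad/s): [2.57, 2.57, 3.14, 3.14, 3.14, 3.14, 3.14].

INTERFACE

Orientations are given as [roll, pitch, yaw] about the fixed x, y, z axes, in that order (R = Rz(yaw) Ry(pitch) Rx(roll)).
In Python, from cell import ctrl gives the robot as it stands.
- The arm moves only by the shell command python3 -m crank 'ROWS' [OPENING] [FORCE]. ROWS is JSON, a list that holds one entry, the list of rows, each a list of 4 numbers: the shift along the world's x, y, z scaled (see below), then the turn about the world's z scaled (see below). A call has 1 to 10 rows; each row is the pose to reach, as a shift and turn from the pose measured when the call began; what a row does not reach only later rows make up. The controller multiplies each number of a shift by 0.1 m and each number of a turn by 90 degrees. A row lasts 1/10 s, in which the tool goes at most 50 mm and 8.59 degrees, less where a joint would pass 70% of its speed; a pose out of reach is approached as far as the arm can. A call with a number of a shift or a turn outside -1 to 1 is refused whole. A call with a gripper value outside its range is refused whole. OPENING is the closure in counts, from 0 (fully open) to 255 (shut), set as the call begins (- or left out, the last holds). The fingers move at their own pace and stop on an object; FORCE is the grip in N (left out, the last holds). Time passes only in rows, so rows that repeat a pose let the fingers close. It gives the time, the measured TCP pose, the force and the opening at its end, in the units of the state.
- ctrl.get_obs(): the state, without advancing time (a new reading comes with each control period).
- ctrl.snapshot(name): name is "scene" or "side" or "wrist"; returns a dict with "image" (400x640x3 uint8, red, green, blue), "z_map" (400x640 float32, m along the optical axis (not along the pixel's ray), 0 where there is no reading), "fx", "fy", "cx", "cy" (pixels), "k1" (the pictures are not rectified: a ray, as slopes to the right and down, at radius r is drawn at 1 + k1 r^2 times it, then the intrinsics apply), "rvec" (rotation vector, rad) and "tvec" (3), from world to camera coordinates, as OpenCV has them; the wrist camera has in their place "mount" (4x4, takes a point from camera to tool coordinates, whose origin is the TCP and whose axes are the tool frame's). Camera axes: x right, y down, z forward; pixel columns grow to the right and rows downward; lengths in m; the calibration is good to about 2 mm. A picture is of the moment at which its call begins: read the wrist's pose just before it.
- ctrl.hand_in(): hands the job in, once; it reports no verdict.
Trained networks look in a picture, given as the dict that the camera call returned (one of the last four; its "shot" number tells which), for a name from the list of things; names that differ only in an ending like _2 or _b are one class to them, and where a whole thing is asked for, a point or a joint stands for the part that bears it (a point fixed in the world has none). Each returns a list of dicts, best first, with "score" (0 to 1); they miss things now and then, are a little off and sometimes report something else, mostly with a low value. They report only what shows in the picture. A call takes as long as a camera call.
- ctrl.look_for(label, picture): "position" ([x, y, z] in m, in world coordinates, good to about 4 mm: the middle of the surface that is visible of it).
- ctrl.landmark_of(label, picture): "position" ([x, y, z] in m, in world coordinates, good to about 4 mm: a listed point, or the origin of a listed thing).
The state is a dict: "t": time; "joint_pos": joint angles; "dq": joint speeds; "joint_efforts": joint torques, N m; "ee_pos": TCP position; "tcp_rot": TCP orientation; "wrist_force": force on the tool from outside, world axes, zero at the start; "torque": the same for the moment, N m; "grip_width": finger opening in m.
Only numpy, scipy, OpenCV 4.12 (cv2) and the standard library are available. Lean on these libraries where they do the work, as an engineer would, in place of code of your own. Each camera call takes 0.05 s, during which the arm holds its last target.

## Working session

There is one attempt and no reset: what is moved stays moved. The work goes in short steps, Python scripts to look and compute and a shell command to move; the robot and the scene stay as the last step left them, time stands still between calls to the robot, and variables do not carry over. Pictures are saved under pics/ and viewed, and the job is handed in when it is done.

```bash
mkdir -p pics; ls; cat > h.py <<'E'
import numpy as np, cv2
from cell import ctrl
from scipy.spatial.transform import Rotation as R
def T_wc(s,obs=None):
    if 'rvec' in s:
        Rm=cv2.Rodrigues(np.array(s['rvec'],float))[0]; t=np.array(s['tvec'],float).ravel()
        return Rm.T, -Rm.T@t
    M=np.array(s['mount']); Rt=R.from_euler('xyz',obs['tcp_rot']).as_matrix(); p=np.array(obs['ee_pos'])
    return Rt@M[:3,:3], Rt@M[:3,3]+p
def rays(s,uv):
    K=np.array([[s['fx'],0,s['cx']],[0,s['fy'],s['cy']],[0,0,1.]])
    return cv2.undistortPoints(np.array(uv,float).reshape(-1,1,2),K,np.array([s['k1'],0,0,0.])).reshape(-1,2)
def w(s,uv,obs=None,z=None):
    uv=np.array(uv,float).reshape(-1,2); Rm,c=T_wc(s,obs); d=np.c_[rays(s,uv),np.ones(len(uv))]
    if z is None:
        zz=np.array([s['z_map'][int(v),int(u)] for u,v in uv]); return (d*zz[:,None])@Rm.T+c
    D=d@Rm.T; return c+D*((z-c[2])/D[:,2])[:,None]
def cloud(s,obs=None):
    v,u=np.mgrid[0:400,0:640]; uv=np.c_[u.ravel(),v.ravel()].astype(float)
    Rm,c=T_wc(s,obs); d=np.c_[rays(s,uv),np.ones(len(uv))]; return ((d*s['z_map'].ravel()[:,None])@Rm.T+c).reshape(400,640,3)
def save(s,n): cv2.imwrite('pics/'+n,s['image'][:,:,::-1])
E
python3 - <<'E'
from h import *
o=ctrl.get_obs(); print(o)
names="rule rule_zero rule_far rule_red_grip station board_corner board_edge_end seed_box bucket pot dibber can".split()
for c in ["scene","side","wrist"]:
    o=ctrl.get_obs(); s=ctrl.snapshot(c); save(s,c+'0.png'); print(c, T_wc(s,o)[1])
    for n in names:
        r=ctrl.landmark_of(n,s)
        print(n,[(np.round(x['position'],3).tolist(),round(x['score'],2)) for x in r[:2]])
print(ctrl.get_obs()['t'])
E
```

```text
pics
{'t': 0.0, 'joint_pos': array([ 1.35209261,  0.32176259, -0.07008057,  1.4516432 ,  0.0225831 ,
        1.37083945, -0.05693377]), 'dq': array([-0.00144076,  0.00025508,  0.00011006, -0.00010694, -0.00028501,
       -0.00123969,  0.00058619]), 'joint_efforts': array([-5.73328562e-04, -4.91291463e+01, -4.04273076e-01, -3.12535286e+01,
       -6.39813929e-02,  4.36455267e-02,  1.65322999e-04]), 'ee_pos': array([ 0.14978554, -0.63193693,  0.2215167 ]), 'tcp_rot': array([-1.57266032e+00, -8.49562252e-05, -2.90880008e+00]), 'wrist_force': array([0.67694604, 0.22699289, 0.41046718]), 'torque': array([-0.06935858, -0.02373336,  0.00377458]), 'grip_width': 0.08704407586531275}
scene [ 0.32433196 -0.31313655  1.29981187]
rule [([0.476, -0.399, 0.003], 0.86)]
rule_zero [([0.496, -0.248, 0.005], 0.97), ([0.683, 0.143, 0.018], 0.5)]
rule_far []
rule_red_grip [([0.478, -0.299, 0.036], 0.66)]
station [([0.55, 0.346, 0.002], 0.95)]
board_corner []
board_edge_end []
seed_box [([0.478, -0.409, 0.004], 0.74), ([0.681, 0.144, 0.016], 0.67)]
bucket [([0.4, 0.005, 0.003], 0.57)]
pot [([0.565, 0.019, 0.004], 0.66), ([0.703, -0.072, 0.001], 0.61)]
dibber [([0.678, 0.142, 0.019], 0.8)]
can [([0.56, 0.538, 0.002], 0.85)]
side [0.1053043  0.84864389 1.04997981]
rule [([0.475, -0.397, -0.001], 0.88)]
rule_zero [([0.5, -0.249, 0.001], 0.59)]
rule_far []
rule_red_grip [([0.474, -0.3, 0.038], 0.98)]
station [([0.549, 0.347, -0.004], 0.79)]
board_corner [([0.55, 0.345, 0.002], 0.73)]
board_edge_end [([0.57, 0.014, 0.001], 0.86)]
seed_box []
bucket [([0.676, 0.141, 0.013], 0.71), ([0.394, -0.002, -0.001], 0.59)]
pot [([0.707, -0.074, -0.001], 0.65), ([0.572, 0.015, -0.002], 0.19)]
dibber [([0.677, 0.14, 0.018], 0.62)]
can [([0.498, -0.248, -0.002], 0.74)]
wrist [ 0.22181223 -0.61567584  0.38443588]
rule []
rule_zero []
rule_far []
rule_red_grip []
station []
board_corner []
board_edge_end []
seed_box []
bucket []
pot []
dibber []
can []
1.95
```

View pics/scene0.png

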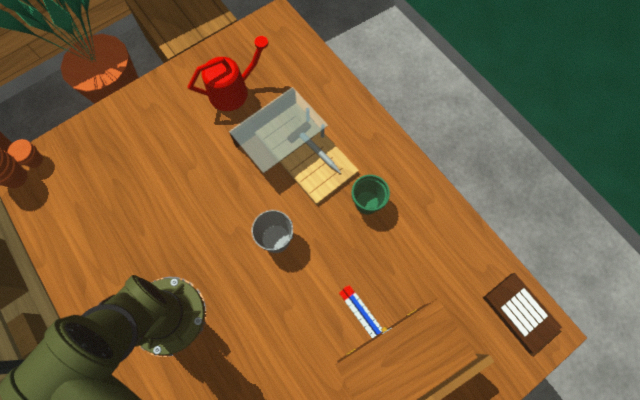

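View pics/side0.png

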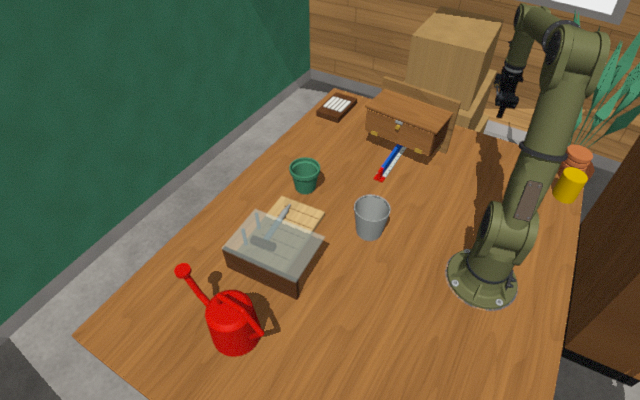

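Scene: the rule's red end is at about (347,293), the rib runs to (380,333) where the box starts; bucket (272,232), pot (370,195), shelf/board around (280,130)–(350,180). Side: the red end is at (380,177), the bucket at (371,217) lies between the rule and the board. I'll measure more precisely from both views.

```bash
python3 - <<'E'
from h import *
S={}
for c in ["scene","side"]:
    s=ctrl.snapshot(c); S[c]=s
    P=cloud(s); I=s['image'].astype(int); r,g,b=I[...,0],I[...,1],I[...,2]
    X,Y,Z=P[...,0],P[...,1],P[...,2]; ok=s['z_map']>0
    print(c,'counter z',np.round(np.median(Z[ok&(abs(X-.5)<.05)&(abs(Y+.17)<.04)]),4))
    red=ok&(r>150)&(g<70)&(b<70)&(Y<-.1)&(X>.4)&(X<.6); blue=ok&(b>120)&(r<90)&(g<120)&(X>.38)&(X<.6)&(Y>-.42)&(Y<-.2)
    for n,m in(('red',red),('blue',blue)):
        q=P[m]; print(n,m.sum(),np.round(np.percentile(q,[2,50,98],axis=0),4).tolist())
    q=P[blue&(Z>.042)]; 
    if len(q)>5: k=np.polyfit(q[:,1],q[:,0],1); print('rib top x=',k, 'z',np.median(q[:,2]))
    # bucket rim, pot rim
    for n,(cx,cy,zl) in {'bucket':(.40,0.0,.112),'pot':(.705,-.073,.097)}.items():
        q=P[ok&(np.hypot(X-cx,Y-cy)<.09)&(Z>zl)&(Z<zl+.02)]
        if len(q)>10:
            (cc,rr)=cv2.minEnclosingCircle(q[:,:2].astype(np.float32)); print(n,len(q),np.round(cc,4),round(rr,4),np.round(q[:,2].max(),4))
    # box front
    q=P[ok&(Z>.085)&(Z<.19)&(abs(X-.48)<.1)&(abs(Y+.4)<.04)]
    if len(q)>20:print('boxfront',len(q),np.polyfit(q[:,0],q[:,1],1)@[.476,1] if False else np.round(np.percentile(q[:,1],[5,50,95]),4))
    # board top
    bt=ok&(Z>.015)&(Z<.026)&(X>.5)&(X<.8)&(Y>-.02)&(Y<.15)
    q=P[bt]; print('board',len(q)); 
    xs=[]
    for y in np.arange(.03,.16,.01):
        t=q[abs(q[:,1]-y)<.005]
        if len(t)>3: xs.append((y,t[:,0].min(),t[:,0].max()))
    print(np.round(xs,3).tolist()); xs=np.array(xs); 
    if len(xs): print('edge',np.polyfit(xs[:,0],xs[:,1],1))
    for n in ['station','board_edge_end','board_corner','rule_zero','rule_red_grip']:
        x=ctrl.landmark_of(n,s); print(n,[(np.round(a['position'],4).tolist(),round(a['score'],2)) for a in x[:1]])
    save(s,c+'1.png')
    crop=s['image'][80:300,200:460] if c=='scene' else s['image'][130:310,210:450]
    cv2.imwrite(f'pics/{c}1c.png',cv2.resize(crop[:,:,::-1],None,fx=3,fy=2.7 if 0 else 3)[:600,:780])
E
```

```text
scene counter z -0.0002
red 117 [[0.4552, -0.277, 0.0015], [0.4701, -0.2645, 0.0103], [0.4932, -0.2519, 0.053]]
blue 206 [[0.468, -0.4088, 0.0266], [0.4721, -0.3483, 0.0495], [0.4782, -0.2856, 0.0551]]
rib top x= [-0.00169441  0.47235561] z 0.05041519464413802
bucket 201 [ 0.3975 -0.0015] 0.0616 0.1241
pot 251 [ 0.7009 -0.0754] 0.0582 0.1098
boxfront 189 [-0.4176 -0.4067 -0.3991]
board 1830
[[0.03, 0.566, 0.743], [0.04, 0.564, 0.744], [0.05, 0.563, 0.742], [0.06, 0.563, 0.744], [0.07, 0.563, 0.74], [0.08, 0.562, 0.743], [0.09, 0.561, 0.741], [0.1, 0.562, 0.739], [0.11, 0.563, 0.74], [0.12, 0.559, 0.742], [0.13, 0.558, 0.74], [0.14, 0.559, 0.739], [0.15, 0.561, 0.737]]
edge [-0.05077498  0.56648217]
station [([0.5459, 0.3457, 0.0006], 0.61)]
board_edge_end [([0.5643, 0.0179, 0.0035], 0.86)]
board_corner []
rule_zero [([0.4972, -0.2499, -0.0006], 0.85)]
rule_red_grip [([0.475, -0.3985, 0.0034], 0.75)]
side counter z -0.0019
red 75 [[0.4547, -0.2733, -0.0005], [0.4721, -0.251, 0.0096], [0.4919, -0.2427, 0.0497]]
blue 73 [[0.4672, -0.413, 0.0162], [0.4721, -0.3414, 0.0478], [0.479, -0.2851, 0.0526]]
rib top x= [-0.00868757  0.46952909] z 0.047948310486341406
bucket 165 [0.3956 0.0049] 0.0615 0.1217
pot 159 [ 0.7028 -0.0705] 0.0606 0.1089
boxfront 1069 [-0.4181 -0.4077 -0.3982]
board 893
[[0.03, 0.564, 0.745], [0.04, 0.564, 0.744], [0.05, 0.564, 0.74], [0.06, 0.564, 0.738], [0.07, 0.562, 0.742], [0.08, 0.56, 0.743], [0.09, 0.562, 0.739], [0.1, 0.56, 0.737], [0.11, 0.559, 0.742], [0.12, 0.568, 0.738], [0.13, 0.699, 0.739]]
edge [0.60096091 0.52712139]
station [([0.5504, 0.3455, -0.0046], 0.84)]
board_edge_end [([0.559, 0.5356, 0.0009], 0.67)]
board_corner [([0.5508, 0.3462, -0.0002], 0.78)]
rule_zero [([0.4992, -0.2506, 0.0022], 0.56)]
rule_red_grip [([0.4707, -0.3007, 0.0367], 0.94)]
```

```bash
python3 -m crank '[[[0,0,0.5,0.09],[0,0,0.9,0.18],[0.3,0.3,0.9,0.27],[0.6,0.6,0.9,0.36],[0.9,0.9,0.9,0.45],[1,1,0.9,0.54],[1,1,0.9,0.6]]]' 0 60
```

```text
t: 3.25
ee_pos: [0.2535, -0.53, 0.3133]
tcp_rot: [-1.569, 0.0, -1.955]
wrist_force: [-0.0, -0.7, -0.4]
grip_width: 0.0872
```

```bash
python3 -m crank '[[[0.3,0.3,0,0.09],[0.6,0.6,0,0.18],[1,1,0,0.25],[1,1,0,0.25]]]'
```

```text
t: 3.65
ee_pos: [0.3596, -0.4238, 0.3141]
tcp_rot: [-1.566, 0.002, -1.549]
wrist_force: [0.7, 0.6, -0.0]
grip_width: 0.0873
```

```bash
python3 -m crank '[[[0.3,0.3,0,0],[0.6,0.6,0,0],[1,1,0,0],[1,1,0,0]]]'
```

```text
t: 4.05
ee_pos: [0.4645, -0.317, 0.3146]
tcp_rot: [-1.563, 0.004, -1.539]
wrist_force: [0.1, 0.6, 0.7]
grip_width: 0.0871
```

```bash
python3 -m crank '[[[0.1,0.18,-0.4,-0.02],[0.1,0.18,-0.8,-0.02],[0.1,0.18,-0.8,-0.02]]]'; python3 - <<'E'
from h import *
o=ctrl.get_obs(); s=ctrl.snapshot('wrist'); save(s,'w1.png'); print(o['ee_pos'],o['tcp_rot'])
P=cloud(s,o); I=s['image'].astype(int); r,g,b=I[...,0],I[...,1],I[...,2]; Z=P[...,2]; ok=s['z_map']>0
for n,m in(('red',(r>150)&(g<70)&(b<70)),('blue',(b>120)&(r<90)&(g<120))):
    q=P[m&ok]; 
    if len(q): print(n,len(q),np.round(np.percentile(q,[2,50,98],axis=0),4).tolist())
    q=P[m&ok&(Z>.04)]
    if len(q)>20: print('top',np.polyfit(q[:,1],q[:,0],1),np.median(q[:,2]),np.median(q,axis=0))
E
```

```text
t: 4.35
ee_pos: [0.4713, -0.2972, 0.2293]
tcp_rot: [-1.571, 0.01, -1.57]
wrist_force: [-1.0, -0.1, 0.2]
grip_width: 0.0869
[ 0.47133917 -0.2972211   0.22934261] [-1.57112294  0.0097102  -1.56965385]
red 91 [[0.4598, -0.2781, 0.0066], [0.4841, -0.268, 0.0086], [0.4931, -0.2496, 0.0505]]
blue 10 [[0.4712, -0.266, 0.3112], [0.4724, -0.2654, 0.3124], [0.4736, -0.2651, 0.313]]
```

View pics/w1.png

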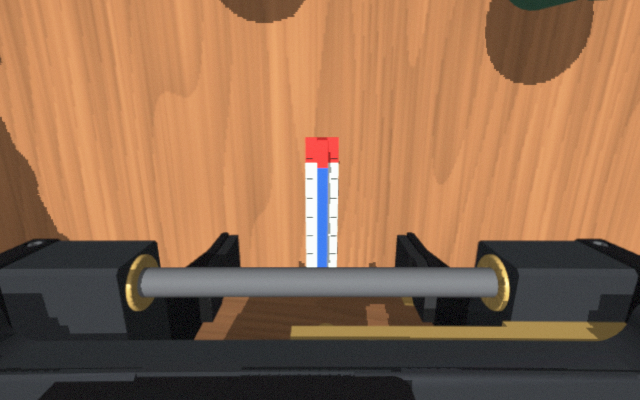

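```bash
python3 -m crank '[[[0.01,-0.02,-0.4,0],[0.01,-0.02,-0.8,0],[0.01,-0.02,-1,0],[0.01,-0.02,-1,0]]]'; python3 -m crank '[[[0,0,-0.4,0],[0,0,-0.8,0],[0,0,-0.8,0]]]'
```

```text
t: 4.8
ee_pos: [0.4722, -0.302, 0.1319]
tcp_rot: [-1.57, 0.008, -1.574]
wrist_force: [-0.3, -0.4, -0.2]
grip_width: 0.0871
t: 5.1
ee_pos: [0.47, -0.3021, 0.0501]
tcp_rot: [-1.574, 0.011, -1.575]
wrist_force: [-1.2, 0.1, 0.2]
grip_width: 0.0867
```

Lower to TCP z≈0.024 and close.

```bash
python3 -m crank '[[[0.02,0,-0.2,0],[0.02,0,-0.26,0],[0.02,0,-0.26,0],[0.02,0,-0.26,0]]]'; python3 -m crank '[[[0,0,0,0],[0,0,0,0],[0,0,0,0],[0,0,0,0],[0,0,0,0],[0,0,0,0],[0,0,0,0],[0,0,0,0]]]' 255 60
```

```text
t: 5.5
ee_pos: [0.4733, -0.3031, 0.0263]
tcp_rot: [-1.572, 0.009, -1.576]
wrist_force: [0.5, -0.2, 0.1]
grip_width: 0.0868
t: 6.3
ee_pos: [0.4732, -0.3031, 0.0262]
tcp_rot: [-1.572, 0.009, -1.576]
wrist_force: [-0.3, 0.2, -0.1]
grip_width: 0.031
```

```bash
python3 -m crank '[[[0,0,0,0],[0,0,0,0],[0,0,0,0],[0,0,0,0],[0,0,0,0],[0,0,0,0]]]'
```

```text
t: 6.9
ee_pos: [0.4732, -0.303, 0.0262]
tcp_rot: [-1.572, 0.009, -1.575]
wrist_force: [0.1, 0.5, 0.0]
grip_width: 0.0116
```

```bash
python3 -m crank '[[[0,0,0.03,0],[0,0.2,0.04,0],[0,0.4,0.04,0],[0,0.6,0.04,0],[0,0.8,0.04,0],[0,1,0.04,0],[0,1,0.04,0]]]'; python3 - <<'E'
from h import *
for c in ['scene','side']:
    s=ctrl.snapshot(c); save(s,c+'2.png')
    for n in ['rule','rule_zero','rule_red_grip']:print(c,n,[np.round(a['position'],3).tolist() for a in ctrl.landmark_of(n,s)[:1]])
E
```

```text
t: 7.6
ee_pos: [0.4731, -0.1975, 0.0301]
tcp_rot: [-1.573, 0.011, -1.569]
wrist_force: [-0.4, 0.0, -1.9]
grip_width: 0.0114
scene rule [[0.472, -0.294, 0.003]]
scene rule_zero []
scene rule_red_grip [[0.476, -0.196, 0.042]]
side rule [[0.471, -0.297, 0.006]]
side rule_zero [[0.496, -0.149, 0.006]]
side rule_red_grip [[0.471, -0.201, 0.043]]
```

View pics/side2.png

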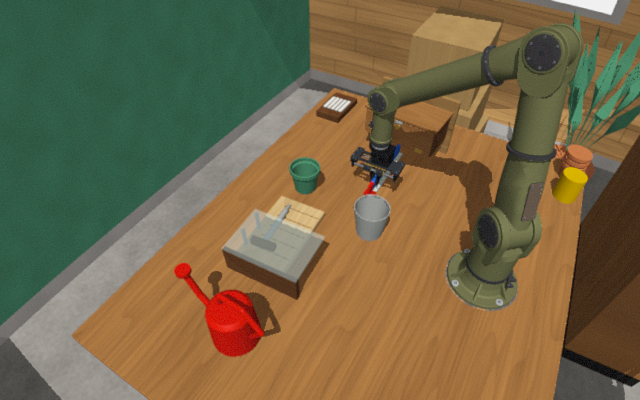

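```bash
python3 -m crank '[[[0,0.2,0.04,0],[0.1,0.4,0.04,0],[0.25,0.6,0.04,0],[0.4,0.75,0.04,0],[0.55,0.8,0.04,0],[0.55,0.8,0.04,0],[0.55,0.8,0,0],[0.55,0.8,-0.04,0],[0.55,0.8,-0.08,0],[0.55,0.8,-0.08,0]]]'
```

```text
t: 9.0
ee_pos: [0.5272, -0.1248, 0.0262]
tcp_rot: [-1.575, 0.007, -1.578]
wrist_force: [-14.0, 3.2, 32.2]
grip_width: 0.0114
```

```bash
python3 -m crank '[[[0,0,0.0,0],[0,0,0,0]]]'; python3 -m crank '[[[0,0,0,0],[0,0,0,0],[0,0,0,0],[0,0,0,0],[0,0,0.1,0],[0,0,0.4,0],[0,0,0.8,0],[0,0,1,0]]]' 0; python3 - <<'E'
from h import *
for c in ['scene','side','wrist']:
    o=ctrl.get_obs();s=ctrl.snapshot(c); save(s,c+'3.png')
    for n in ['rule','rule_zero','rule_far','rule_red_grip','rule_plain_grip','bucket','pot']:print(c,n,[np.round(a['position'],3).tolist() for a in ctrl.landmark_of(n,s)[:1]])
E
```

```text
t: 9.2
ee_pos: [0.5268, -0.1259, 0.0265]
tcp_rot: [-1.574, 0.006, -1.58]
wrist_force: [0.5, 0.4, -0.2]
grip_width: 0.0112
t: 10.0
ee_pos: [0.5286, -0.1259, 0.1303]
tcp_rot: [-1.57, 0.005, -1.579]
wrist_force: [0.6, -0.5, -1.0]
grip_width: 0.0677
scene rule [[0.523, -0.223, 0.002]]
scene rule_zero []
scene rule_far []
scene rule_red_grip []
scene rule_plain_grip [[0.525, -0.335, 0.038]]
scene bucket [[0.4, 0.004, 0.002]]
scene pot [[0.707, -0.072, 0.002]]
side rule [[0.525, -0.219, -0.0]]
side rule_zero [[0.553, -0.073, 0.0]]
side rule_far [[0.542, -0.375, 0.008]]
side rule_red_grip [[0.522, -0.123, 0.039]]
side rule_plain_grip [[0.526, -0.33, 0.04]]
side bucket [[0.397, -0.003, -0.001]]
side pot [[0.704, -0.072, -0.002]]
wrist rule [[0.525, -0.226, -0.001]]
wrist rule_zero [[0.551, -0.072, 0.002]]
wrist rule_far []
wrist rule_red_grip [[0.524, -0.126, 0.034]]
wrist rule_plain_grip []
wrist bucket [[0.396, 0.004, 0.002]]
wrist pot [[0.704, -0.072, -0.0]]
```

View pics/scene3.png

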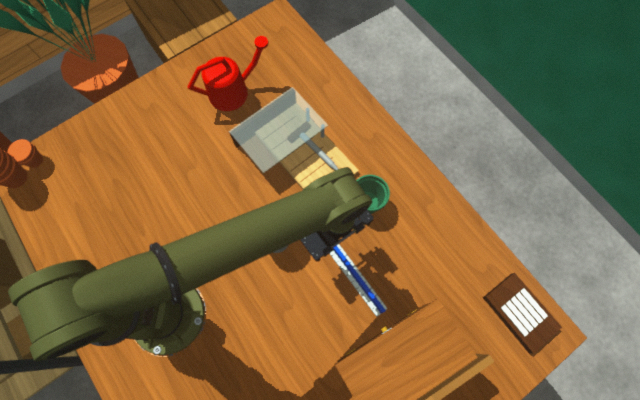

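```bash
python3 -m crank '[[[0,-0.4,0.3,0],[0,-0.8,0.5,0],[0,-0.98,0.5,0],[0,-0.98,0.5,0]]]'; python3 - <<'E'
from h import *
o=ctrl.get_obs();s=ctrl.snapshot('wrist'); save(s,'w4.png'); print(o['ee_pos'],o['tcp_rot'][2])
P=cloud(s,o); I=s['image'].astype(int); r,g,b=I[...,0],I[...,1],I[...,2]; Z=P[...,2]; ok=s['z_map']>0
bl=ok&(b>120)&(r<90)&(g<120)&(Z>.04)&(Z<.06)
q=P[bl]; print(len(q),np.polyfit(q[:,1],q[:,0],1),np.median(q,axis=0),q.min(0),q.max(0))
v,u=np.where(bl); L=[]
for k in np.unique(v): L.append((u[v==k].mean(),k))
q=w(s,L,o,.05); print(np.polyfit(q[:,1],q[:,0],1))
red=P[ok&(r>150)&(g<70)&(b<70)&(Z<.06)]; print(len(red),red.min(0),red.max(0))
E
```

```text
t: 11.6
ee_pos: [0.5261, -0.2278, 0.1763]
tcp_rot: [-1.574, 0.005, -1.586]
wrist_force: [-0.0, -0.0, -1.1]
grip_width: 0.0867
[ 0.52612962 -0.2277896   0.17634299] -1.5857009405609996
310 [0.00239017 0.52657643] [ 0.52572159 -0.35351752  0.04973692] [ 0.52028417 -0.37151551  0.0478116 ] [ 0.53112099 -0.30182811  0.05155475]
[-0.00955847  0.52232706]
62 [ 0.53390519 -0.10156876  0.00523834] [ 0.53961844 -0.08068312  0.00950436]
```

View pics/w4.png

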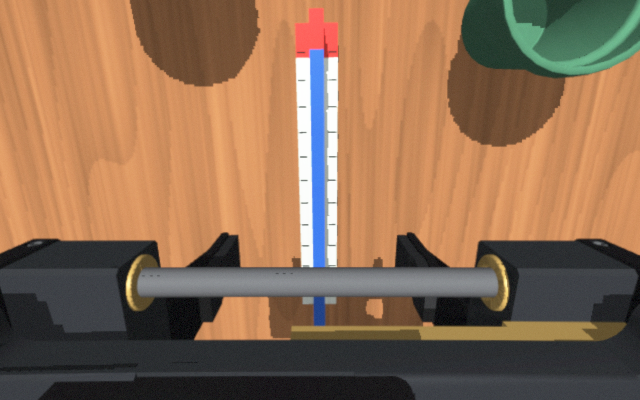

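```bash
python3 -m crank '[[[0,-0.4,0,0.015],[0,-0.8,0,0.015],[0,-0.98,-0.2,0.015],[0,-0.98,-0.6,0.015],[0,-0.98,-0.8,0.015],[0,-0.98,-0.8,0.015]]]'
```

```text
t: 12.25
ee_pos: [0.524, -0.3186, 0.0911]
tcp_rot: [-1.582, 0.013, -1.556]
wrist_force: [-0.3, -0.0, -0.7]
grip_width: 0.0868
```

```bash
python3 -m crank '[[[0.02,-0.12,-0.3,-0.005],[0.02,-0.12,-0.5,-0.005],[0.02,-0.12,-0.65,-0.005],[0.02,-0.12,-0.65,-0.005],[0.02,-0.12,-0.65,-0.005]]]';python3 - <<'E'
from h import *
o=ctrl.get_obs();s=ctrl.snapshot('wrist'); save(s,'w5.png')
for n in ['rule','rule_zero','rule_far','rule_plain_grip']:print(n,[np.round(a['position'],3).tolist() for a in ctrl.landmark_of(n,s)[:1]])
E
```

```text
t: 12.75
ee_pos: [0.527, -0.33, 0.0272]
tcp_rot: [-1.581, 0.013, -1.563]
wrist_force: [0.2, -0.3, 0.5]
grip_width: 0.0868
rule [[0.525, -0.224, 0.001]]
rule_zero []
rule_far [[0.544, -0.37, 0.01]]
rule_plain_grip [[0.526, -0.334, 0.037]]
```

View pics/w5.png

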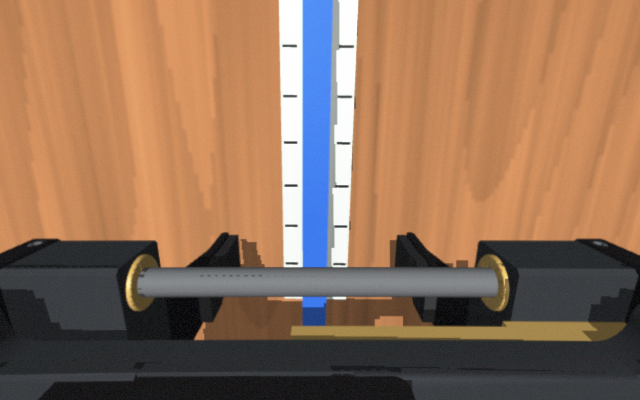

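Rib centred between the fingers (cols 303–331). Close.

```bash
python3 -m crank '[[[0,0,0,0],[0,0,0,0],[0,0,0,0],[0,0,0,0],[0,0,0,0],[0,0,0,0],[0,0,0,0],[0,0,0,0]]]' 255 60;  python3 -m crank '[[[0,0,0,0],[0,0,0,0],[0,0,0,0],[0,0,0,0],[0,0,0,0],[0,0,0,0]]]'; python3 -m crank '[[[0,0,0.2,0],[0,0,0.4,0],[0,0,0.4,0],[0,0,0.4,0]]]'; python3 - <<'E'
from h import *
for c in ['scene','side','wrist']:
    o=ctrl.get_obs();s=ctrl.snapshot(c); save(s,c+'6.png')
    P=cloud(s,o); I=s['image'].astype(int); r,g,b=I[...,0],I[...,1],I[...,2]; Z=P[...,2]; ok=s['z_map']>0
    bl=ok&(b>120)&(r<90)&(g<120)&(Z<.12)&(Z>.03)&(abs(P[...,0]-.53)<.05)&(P[...,1]<0)&(P[...,1]>-.4)
    q=P[bl]
    for y in np.arange(-.32,-.05,.03):
        t=q[abs(q[:,1]-y)<.015]
        if len(t)>4: print(c,round(y,2),len(t),np.round(np.percentile(t[:,2],[50,90]),4),np.round(t[:,0].mean(),4))
E
```

```text
t: 13.8
ee_pos: [0.5267, -0.331, 0.0274]
tcp_rot: [-1.58, 0.012, -1.564]
wrist_force: [-0.3, 0.0, -0.4]
grip_width: 0.0309
t: 14.4
ee_pos: [0.5269, -0.331, 0.0274]
tcp_rot: [-1.58, 0.012, -1.564]
wrist_force: [0.0, 0.9, -0.3]
grip_width: 0.0112
t: 14.8
ee_pos: [0.5266, -0.3311, 0.0671]
tcp_rot: [-1.58, 0.012, -1.564]
wrist_force: [0.2, -1.2, -1.7]
grip_width: 0.0117
scene -0.23 38 [0.0888 0.0921] 0.5216
scene -0.2 46 [0.0881 0.0919] 0.5212
scene -0.17 43 [0.0874 0.0906] 0.5216
scene -0.14 46 [0.0868 0.0916] 0.5211
scene -0.11 29 [0.0877 0.0908] 0.5212
side -0.32 14 [0.0865 0.0886] 0.5243
side -0.29 21 [0.0864 0.0884] 0.5222
side -0.26 16 [0.0859 0.0893] 0.521
side -0.23 24 [0.086  0.0881] 0.5216
side -0.2 20 [0.0852 0.0882] 0.5211
side -0.17 21 [0.0866 0.0881] 0.5215
side -0.14 21 [0.085  0.0867] 0.5211
side -0.11 14 [0.0858 0.0893] 0.5213
wrist -0.32 152 [0.0884 0.0892] 0.5246
```

View pics/side6.png

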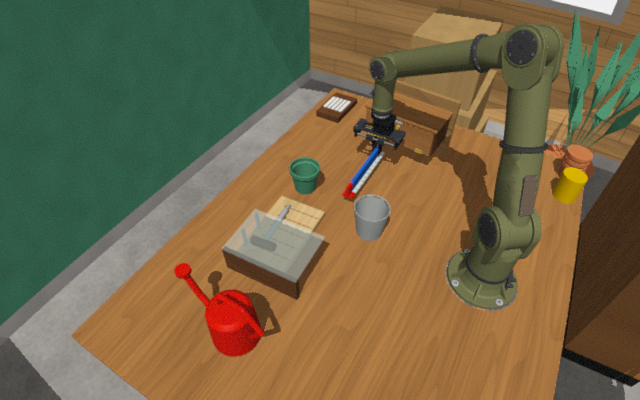

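```bash
python3 -m crank '[[[0,0.3,0,0],[0,0.6,0,0.01],[0.03,0.9,0,0.02],[0.05,1,0,0.03],[0.05,1,0,0.03]]]'; python3 -m crank '[[[0,0.3,0,0],[0.02,0.6,0,0],[0.04,0.9,0,0],[0.06,1,0,0],[0.06,1,0,0]]]'; python3 - <<'E'
from h import *
for c in ['scene','side','wrist']:
    o=ctrl.get_obs();s=ctrl.snapshot(c); save(s,c+'7.png')
    P=cloud(s,o); I=s['image'].astype(int); r,g,b=I[...,0],I[...,1],I[...,2]; X,Y,Z=P[...,0],P[...,1],P[...,2]; ok=s['z_map']>0
    bl=ok&(b>120)&(r<90)&(g<120)&(Z<.12)&(Z>.075)&(abs(X-.53)<.06)&(Y<.2)&(Y>-.2)
    q=P[bl]; 
    if len(q)>20: print(c,'rib',len(q),np.polyfit(q[:,1],q[:,0],1),q[:,1].min(),q[:,1].max(),np.median(q[:,2]))
    q=P[ok&(Z>.014)&(Z<.027)&(X>.5)&(X<.64)&(Y>.03)&(Y<.17)]
    xs=[]
    for y in np.arange(.03,.17,.008):
        t=q[abs(q[:,1]-y)<.004]
        if len(t)>3: xs.append((y,np.percentile(t[:,0],1)))
    if xs: xs=np.array(xs); print('edge',np.polyfit(xs[:,0],xs[:,1],1)); print(np.round(xs,3).tolist())
    for n in ['station','board_corner','board_edge_end','rule_zero','rule']:print(n,[(np.round(a['position'],4).tolist(),round(a['score'],2)) for a in ctrl.landmark_of(n,s)[:1]])
E
```

```text
t: 15.45
ee_pos: [0.5311, -0.2285, 0.0654]
tcp_rot: [-1.583, 0.014, -1.513]
wrist_force: [0.6, -0.0, -1.3]
grip_width: 0.0116
t: 15.95
ee_pos: [0.5374, -0.1284, 0.0653]
tcp_rot: [-1.583, 0.014, -1.512]
wrist_force: [1.0, -0.4, -1.1]
grip_width: 0.0116
scene rib 74 [-0.05667127  0.52598523] 0.022104436987068043 0.09760422639666322 0.08598428041723938
edge [-0.05554701  0.56740379]
[[0.038, 0.565], [0.046, 0.565], [0.054, 0.564], [0.062, 0.564], [0.07, 0.563], [0.078, 0.563], [0.086, 0.562], [0.094, 0.564], [0.102, 0.562], [0.11, 0.561], [0.118, 0.561], [0.126, 0.56], [0.134, 0.561], [0.142, 0.559], [0.15, 0.559], [0.158, 0.558], [0.166, 0.559]]
station [([0.5496, 0.3498, 0.0001], 0.81)]
board_corner [([0.5661, 0.0164, 0.0034], 0.19)]
board_edge_end [([0.565, 0.018, 0.002], 0.92)]
rule_zero [([0.5452, 0.1309, 0.0397], 0.67)]
rule []
side rib 180 [-0.05402498  0.52659211] -0.13446731275584178 0.0949320692039427 0.08533191880688717
edge [-0.07822366  0.56933708]
[[0.03, 0.57], [0.038, 0.563], [0.046, 0.567], [0.054, 0.564], [0.062, 0.564], [0.07, 0.565], [0.078, 0.563], [0.086, 0.561], [0.094, 0.562], [0.102, 0.562], [0.11, 0.561], [0.118, 0.561]]
station [([0.5511, 0.346, -0.0002], 0.85)]
board_corner [([0.5469, 0.3451, 0.0013], 0.57)]
board_edge_end [([0.5686, 0.0142, 0.0018], 0.92)]
rule_zero [([0.5462, 0.1271, 0.0383], 0.89)]
rule [([0.5301, -0.0234, 0.0368], 0.93)]
wrist rib 599 [-0.07264252  0.52713424] -0.16109217562470884 -0.1121985901980074 0.08782998343772624
station []
board_corner []
board_edge_end []
rule_zero []
rule [([0.5297, -0.0235, 0.037], 0.86)]
```

View pics/wrist7.png

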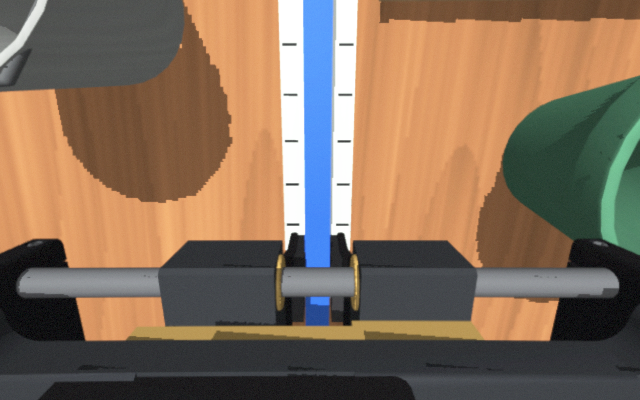

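View pics/side7.png

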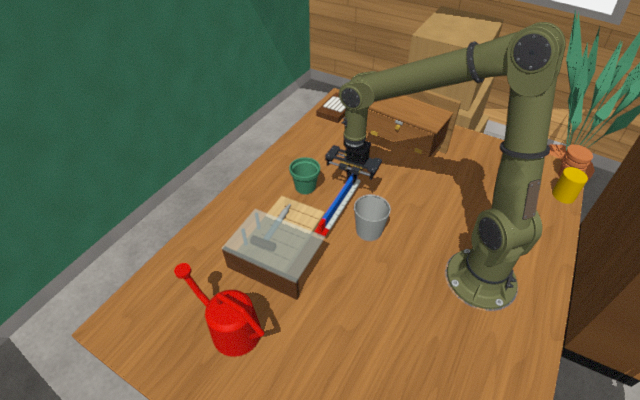

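```bash
python3 -m crank '[[[-0.01,0.2,-0.01,0],[-0.02,0.4,-0.02,0],[-0.03,0.6,-0.02,0],[-0.04,0.8,-0.02,0],[-0.055,1,-0.02,0],[-0.055,1,-0.02,0]]]'; python3 - <<'E'
from h import *
for c in ['scene','side','wrist']:
    o=ctrl.get_obs();s=ctrl.snapshot(c); save(s,c+'8.png')
    P=cloud(s,o); I=s['image'].astype(int); r,g,b=I[...,0],I[...,1],I[...,2]; X,Y,Z=P[...,0],P[...,1],P[...,2]; ok=s['z_map']>0
    bl=ok&(b>120)&(r<90)&(g<120)&(Z<.12)&(Z>.075)&(abs(X-.53)<.06)&(Y<.3)&(Y>-.2)
    q=P[bl]; 
    if len(q)>20: print(c,'rib',len(q),np.polyfit(q[:,1],q[:,0],1),q[:,1].min(),q[:,1].max(),np.median(q[:,2]))
    for n in ['rule_zero','rule','bucket','pot','board_edge_end']:print(n,[(np.round(a['position'],4).tolist(),round(a['score'],2)) for a in ctrl.landmark_of(n,s)[:1]])
E
```

```text
t: 17.45
ee_pos: [0.5314, -0.0246, 0.0636]
tcp_rot: [-1.582, 0.016, -1.508]
wrist_force: [0.2, 0.5, -1.9]
grip_width: 0.0115
scene rib 34 [-0.0766171   0.53013499] -0.061158527050513 0.17438675339662468 0.08603204582250656
rule_zero [([0.5351, 0.234, 0.0402], 0.48)]
rule []
bucket [([0.3985, 0.0046, 0.0034], 0.91)]
pot [([0.7064, -0.0716, 0.0027], 0.88)]
board_edge_end [([0.561, 0.5361, 0.0003], 0.69)]
side rib 188 [-0.05833958  0.52739587] -0.035381751210549095 0.1756857545061946 0.08297733278567843
rule_zero []
rule [([0.5268, 0.0788, 0.0362], 0.83)]
bucket [([0.3949, -0.002, 0.0006], 0.59)]
pot [([0.7059, -0.0705, -0.0005], 0.58)]
board_edge_end [([0.5684, 0.0122, -0.0012], 0.71)]
wrist rib 2372 [-0.0558735   0.53008692] -0.06025352242033917 0.02606936062572433 0.08576499756991939
rule_zero []
rule [([0.5245, 0.0764, 0.0385], 0.69)]
bucket [([0.3932, 0.0014, 0.0018], 0.6)]
pot [([0.7076, -0.0757, 0.0008], 0.59)]
board_edge_end [([0.568, 0.0193, 0.0035], 0.69)]
```

View pics/side8.png

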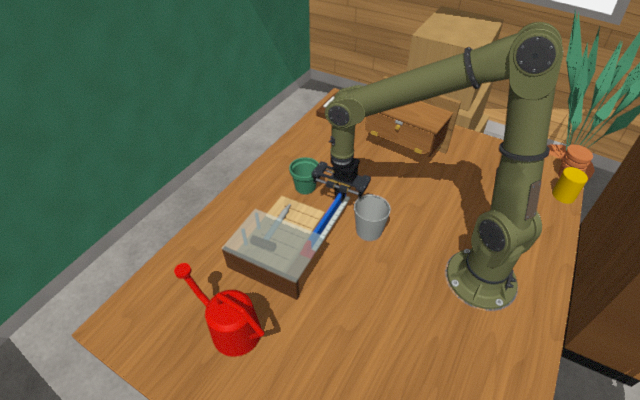

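View pics/wrist8.png

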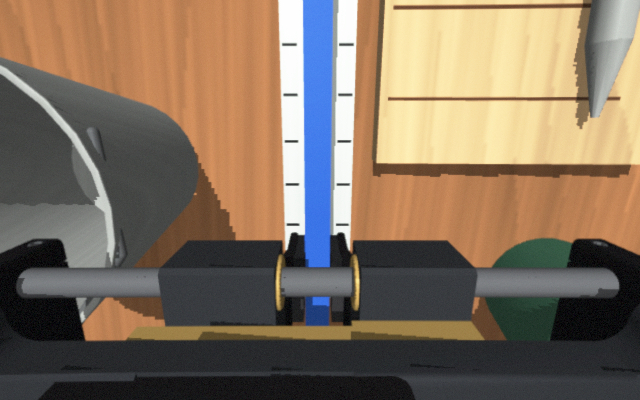

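```bash
python3 -m crank '[[[-0.01,0.2,0,0],[-0.02,0.4,0,0],[-0.03,0.6,0,0],[-0.04,0.75,0,0],[-0.05,0.9,0,0],[-0.05,0.9,0,0]]]'; python3 - <<'E'
from h import *
for c in ['scene','side','wrist']:
    o=ctrl.get_obs();s=ctrl.snapshot(c); save(s,c+'9.png')
    P=cloud(s,o); I=s['image'].astype(int); r,g,b=I[...,0],I[...,1],I[...,2]; X,Y,Z=P[...,0],P[...,1],P[...,2]; ok=s['z_map']>0
    if c=='wrist':
        np.savez('w9.npz',P=P,I=s['image'])
    for n in ['rule_zero','rule','rule_far','bucket','pot','board_edge_end','station']:print(n,[(np.round(a['position'],4).tolist(),round(a['score'],2)) for a in ctrl.landmark_of(n,s)[:1]])
E
```

```text
t: 18.95
ee_pos: [0.5263, 0.0643, 0.0636]
tcp_rot: [-1.582, 0.015, -1.509]
wrist_force: [-0.6, 0.4, -1.3]
grip_width: 0.0116
rule_zero [([0.5272, 0.0588, 0.0762], 0.24)]
rule []
rule_far [([0.5493, 0.0213, 0.0418], 0.62)]
bucket [([0.3993, 0.0065, 0.0021], 0.75)]
pot [([0.7078, -0.0725, 0.0023], 0.82)]
board_edge_end [([0.5662, 0.0185, 0.0003], 0.79)]
station [([0.5476, 0.346, 0.002], 0.59)]
rule_zero []
rule [([0.5222, 0.1721, 0.0386], 0.62)]
rule_far [([0.5494, 0.0219, 0.0453], 0.69)]
bucket [([0.3949, -0.0024, -0.0029], 0.59)]
pot [([0.7081, -0.0723, -0.0011], 0.67)]
board_edge_end [([0.5689, 0.0126, -0.0028], 0.7)]
station [([0.5478, 0.3502, -0.0007], 0.71)]
rule_zero []
rule [([0.5183, 0.1682, 0.0347], 0.73)]
rule_far []
bucket [([0.3952, 0.0021, 0.0015], 0.83)]
pot []
board_edge_end []
station []
```

View pics/wrist9.png

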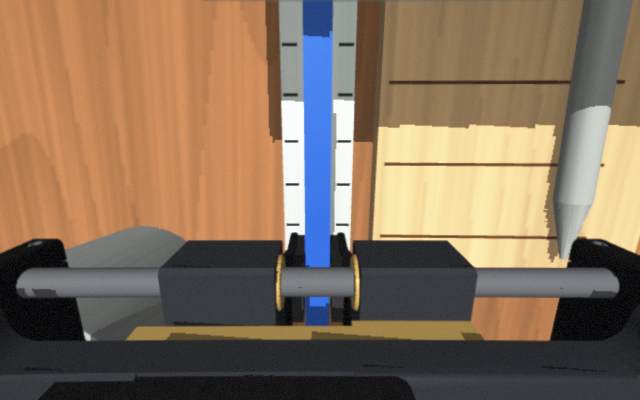

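```bash
python3 - <<'E'
import cv2
a=cv2.imread('pics/scene9.png')[80:240,200:400]; b=cv2.imread('pics/side9.png')[160:310,210:410]
cv2.imwrite('pics/c9a.png',cv2.resize(a,None,fx=3.7,fy=3.7,interpolation=2)); cv2.imwrite('pics/c9b.png',cv2.resize(b,None,fx=3.9,fy=3.9,interpolation=2))
E
```

```text
(no output)
```

View pics/c9a.png

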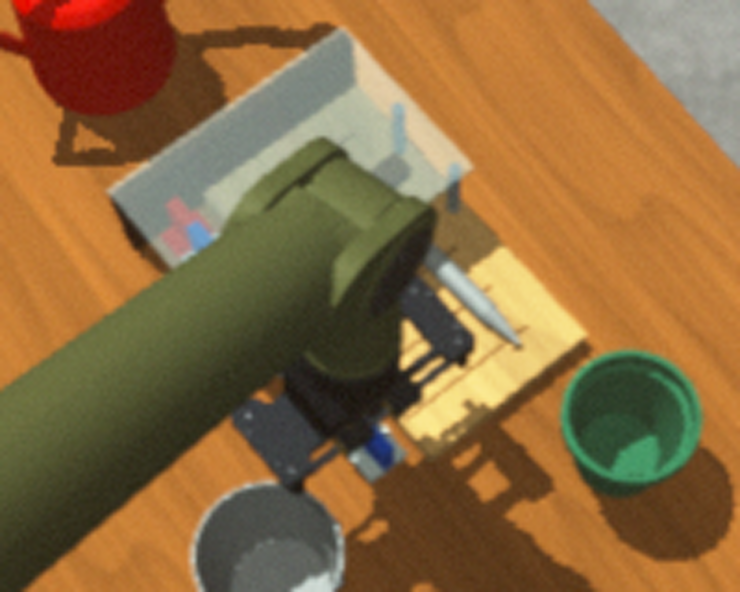

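View pics/c9b.png

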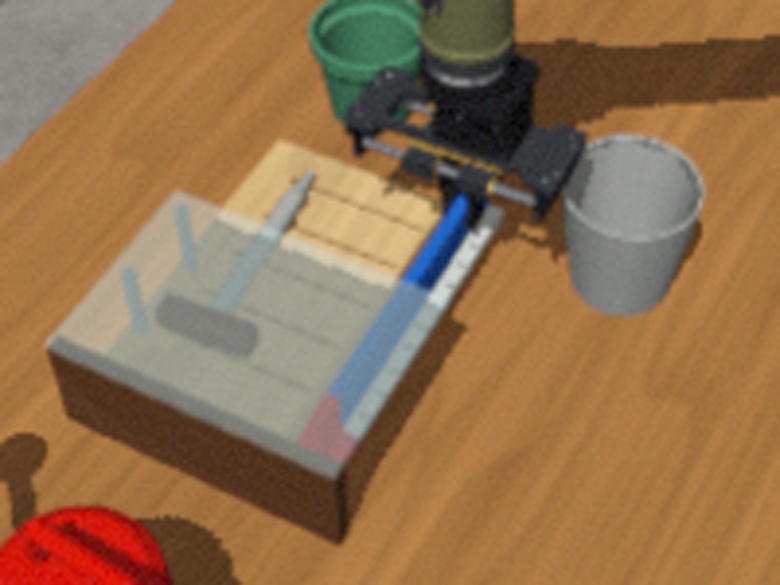

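```bash
python3 -m crank '[[[0.03,0.03,0,0],[0.06,0.06,0,0],[0.09,0.09,0,0],[0.12,0.12,0,0],[0.14,0.15,0,0],[0.14,0.17,0,0],[0.14,0.18,0,0]]]'
```

```text
t: 20.85
ee_pos: [0.5405, 0.08, 0.0633]
tcp_rot: [-1.583, 0.014, -1.512]
wrist_force: [0.5, 0.2, -0.6]
grip_width: 0.0113
```

```bash
python3 -m crank '[[[0,0.02,0,0],[0,0.04,0,0],[0,0.06,0,0],[0,0.07,0,0],[0,0.07,0,0]]]'
```

```text
t: 21.35
ee_pos: [0.5405, 0.0863, 0.0634]
tcp_rot: [-1.583, 0.013, -1.513]
wrist_force: [0.3, -3.2, -0.4]
grip_width: 0.0116
```

```bash
python3 -m crank '[[[0,-0.02,0,0],[0,-0.02,0,0]]]'; python3 - <<'E'
from h import *
o=ctrl.get_obs();s=ctrl.snapshot('wrist'); save(s,'w10.png'); print(o['ee_pos'],o['wrist_force'])
np.savez('w10.npz',I=s['image'],z=s['z_map'])
P=cloud(s,o); 
for v in [30,60,90,120,150,180,210]:
    print(v,[(u,tuple(int(c) for c in s['image'][v,u])) for u in range(345,372,2)][:14])
    print(np.round(P[v,345:372:3,2],3).tolist())
E
```

```text
t: 21.55
ee_pos: [0.5405, 0.0842, 0.0633]
tcp_rot: [-1.583, 0.013, -1.513]
wrist_force: [-0.4, -0.8, -1.0]
grip_width: 0.0115
[0.54052352 0.08419552 0.06332182] [-0.41625644 -0.83128763 -0.99386673]
30 [(345, (219, 230, 228)), (347, (216, 226, 225)), (349, (216, 227, 226)), (351, (218, 227, 227)), (353, (218, 229, 227)), (355, (218, 225, 223)), (357, (185, 188, 172)), (359, (210, 208, 186)), (361, (211, 210, 187)), (363, (209, 205, 185)), (365, (204, 203, 181)), (367, (162, 161, 153)), (369, (160, 159, 152)), (371, (160, 159, 153))]
[0.1, 0.101, 0.101, 0.101, 0.102, 0.1, 0.101, 0.102, 0.101]
60 [(345, (215, 228, 226)), (347, (216, 228, 227)), (349, (215, 226, 225)), (351, (215, 229, 227)), (353, (216, 228, 227)), (355, (201, 214, 208)), (357, (203, 203, 185)), (359, (210, 208, 187)), (361, (210, 209, 188)), (363, (206, 206, 187)), (365, (205, 203, 183)), (367, (209, 207, 188)), (369, (216, 213, 190)), (371, (218, 216, 194))]
[0.102, 0.101, 0.101, 0.1, 0.101, 0.101, 0.1, 0.101, 0.1]
90 [(345, (159, 166, 159)), (347, (156, 162, 157)), (349, (160, 166, 160)), (351, (159, 164, 159)), (35
[... 1171 characters left out ...]
53, (242, 213, 154)), (355, (251, 233, 173)), (357, (249, 226, 166)), (359, (247, 222, 160)), (361, (249, 227, 167)), (363, (251, 233, 174)), (365, (253, 238, 182)), (367, (253, 239, 182)), (369, (253, 239, 182)), (371, (253, 236, 178))]
[0.043, 0.044, 0.045, 0.02, 0.02, 0.019, 0.019, 0.019, 0.019]
210 [(345, (250, 252, 250)), (347, (250, 252, 250)), (349, (248, 251, 248)), (351, (202, 179, 147)), (353, (250, 229, 170)), (355, (250, 229, 169)), (357, (246, 223, 164)), (359, (248, 225, 165)), (361, (250, 230, 172)), (363, (252, 235, 178)), (365, (253, 238, 181)), (367, (253, 239, 182)), (369, (253, 238, 183)), (371, (252, 236, 178))]
[0.043, 0.043, 0.015, 0.021, 0.02, 0.02, 0.02, 0.019, 0.02]
```

View pics/w10.png

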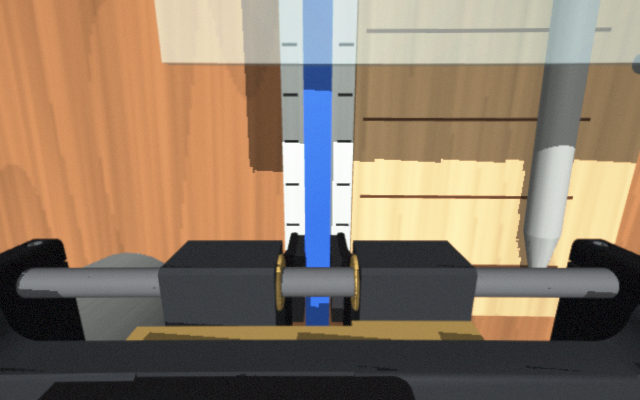

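```bash
python3 - <<'E'
from h import *
o=ctrl.get_obs();s=ctrl.snapshot('wrist'); I=s['image'].astype(float)
# rule right edge (white/grey neutral -> brownish)
def sub(row,lo,hi):
    d=row[lo:hi]; k=np.argmax(np.abs(np.diff(d))); return lo+k+.5+.0
L=[];B=[]
for v in range(70,215,6):
    sat=I[v,:,0]-I[v,:,2]; L.append((sub(sat,340,364),v))
q=w(s,L,o,.045); k=np.polyfit(q[:,1],q[:,0],1); print('rule +x side',k,'res',np.std(q[:,0]-np.polyval(k,q[:,1])))
print(np.polyval(k,.0842),o['ee_pos'])
# wrist9 board edge using camera geom (same intrinsics), pose of then
o9=dict(ee_pos=[.5263,.0643,.0636],tcp_rot=[-1.582,.015,-1.509]); J=cv2.imread('pics/wrist9.png')[:,:,::-1].astype(float)
L=[];B=[]
for v in range(20,215,6):
    sat=J[v,:,0]-J[v,:,2]; L.append((sub(sat,340,364),v))
    # vertical brightness of green channel edge 366..386
    g=J[v,:,1]; B.append((sub(g,364,390),v))
print([b[0] for b in B]); 
for n,a,z in(('rule',L,.045),('board',B,.02)):
    q=w(s,a,o9,z); m=np.ones(len(q),bool)
    for _ in range(4):
        k=np.polyfit(q[m,1],q[m,0],1); r=q[:,0]-np.polyval(k,q[:,1]); m=abs(r)<.0015
    print(n,k,m.sum(),len(m),np.polyval(k,[.0643,.0842]))
E
```

```text
rule +x side [-0.05614259  0.56490253] res 0.00017042030436908572
0.5601753275606848 [0.54048208 0.08438254 0.06330588]
[np.float64(384.5), np.float64(383.5), np.float64(383.5), np.float64(382.5), np.float64(382.5), np.float64(382.5), np.float64(382.5), np.float64(381.5), np.float64(381.5), np.float64(381.5), np.float64(380.5), np.float64(380.5), np.float64(380.5), np.float64(379.5), np.float64(379.5), np.float64(379.5), np.float64(379.5), np.float64(378.5), np.float64(377.5), np.float64(377.5), np.float64(377.5), np.float64(377.5), np.float64(376.5), np.float64(376.5), np.float64(376.5), np.float64(375.5), np.float64(375.5), np.float64(375.5), np.float64(374.5), np.float64(374.5), np.float64(374.5), np.float64(373.5), np.float64(373.5)]
rule [-0.06092155  0.54990989] 33 33 [0.54599263 0.5447803 ]
board [-0.05703928  0.56777065] 33 33 [0.56410303 0.56296795]
```

```bash
python3 -m crank '[[[0.01,0.01,-0.05,0],[0.01,0.01,-0.1,0],[0.01,0.01,-0.15,0],[0.01,0.01,-0.2,0],[0.01,0.01,-0.25,0],[0.01,0.01,-0.3,0],[0.01,0.01,-0.33,0],[0.01,0.01,-0.34,0],[0.01,0.01,-0.34,0]]]'; python3 - <<'E'
from h import *
for c in ['side','scene']:
    s=ctrl.snapshot(c)
    save(s,c+'11.png'); a=s['image'][150:310,230:430] if c=='side' else s['image'][80:240,200:400]; cv2.imwrite(f'pics/{c}11c.png',cv2.resize(a[:,:,::-1],None,fx=3.7,fy=3.7,interpolation=2))
    for n in ['bucket','pot','rule']: print(n,[np.round(a['position'],4).tolist() for a in ctrl.landmark_of(n,s)[:1]])
E
```

```text
t: 22.55
ee_pos: [0.5415, 0.0856, 0.0292]
tcp_rot: [-1.583, 0.014, -1.513]
wrist_force: [0.0, -0.9, -0.7]
grip_width: 0.0113
bucket [[0.3967, 0.0009, -0.0019]]
pot [[0.7059, -0.0752, -0.0013]]
rule []
bucket [[0.4, 0.0044, 0.0041]]
pot [[0.7059, -0.0714, -0.0009]]
rule []
```

View pics/side11c.png

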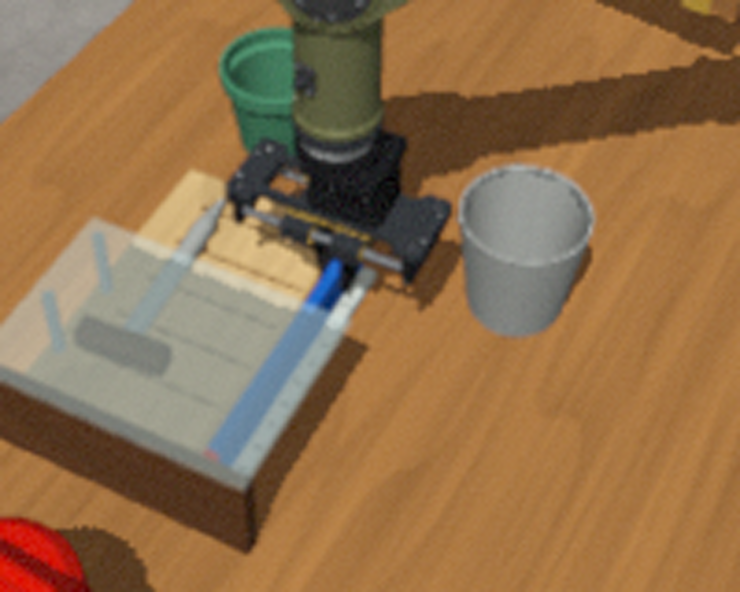

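View pics/scene11c.png

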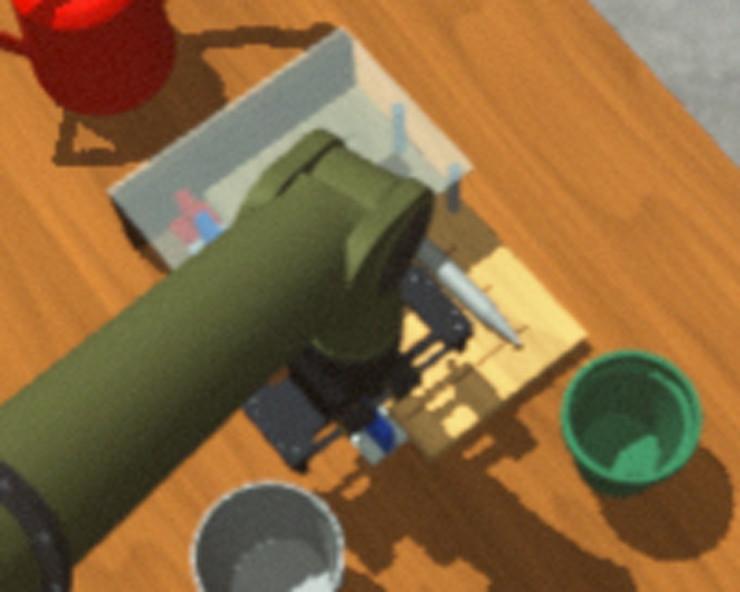

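```bash
python3 -m crank '[[[0.01,0,-0.01,0],[0.015,0,-0.015,0],[0.02,0,-0.015,0],[0.02,0,-0.015,0]]]'
```

```text
t: 23.35
ee_pos: [0.5434, 0.0854, 0.0278]
tcp_rot: [-1.583, 0.014, -1.513]
wrist_force: [-0.1, -0.5, -0.8]
grip_width: 0.0114
```

```bash
python3 -m crank '[[[0.005,0,0,0],[0.01,0,0,0],[0.015,0,0,0],[0.015,0,0,0]]]'; python3 -m crank '[[[0.005,0,0,0],[0.01,0,0,0],[0.01,0,0,0]]]'
```

```text
t: 23.75
ee_pos: [0.5436, 0.0854, 0.0276]
tcp_rot: [-1.586, 0.013, -1.513]
wrist_force: [-5.2, -0.1, 2.2]
grip_width: 0.0117
t: 24.05
ee_pos: [0.5437, 0.0854, 0.0276]
tcp_rot: [-1.588, 0.013, -1.513]
wrist_force: [-6.1, -0.3, 4.4]
grip_width: 0.0116
```

```bash
python3 -c "
from h import *
o=ctrl.get_obs();print(o['torque'],o['wrist_force'])"; python3 -m crank '[[[0.005,0.01,0,0],[0.01,0.02,0,0],[0.01,0.03,0,0],[0.01,0.03,0,0]]]'; python3 -c "
from h import *
o=ctrl.get_obs();print(o['torque'],o['wrist_force'])"
```

```text
[-0.20580199  1.30419756 -0.01155016] [-6.1447848  -0.32696746  4.42114867]
t: 24.45
ee_pos: [0.5437, 0.0857, 0.0277]
tcp_rot: [-1.591, 0.009, -1.514]
wrist_force: [-6.6, -5.6, 5.6]
grip_width: 0.0115
[-1.11134529  1.51253102  0.02575076] [-6.59200305 -5.55912838  5.58565045]
```

```bash
for k in 1; do python3 -m crank '[[[0.005,0.005,0,-0.003],[0.01,0.01,0,-0.005],[0.01,0.01,0,-0.005]]]'; python3 -c "
from h import *
o=ctrl.get_obs();print(o['torque'],o['wrist_force'],o['tcp_rot'])"; done
```

```text
t: 24.75
ee_pos: [0.5438, 0.0855, 0.0277]
tcp_rot: [-1.594, 0.007, -1.522]
wrist_force: [-6.7, -2.3, 5.0]
grip_width: 0.0115
[-0.40356957  1.52826316  0.23844403] [-6.68192741 -2.33779462  5.00036113] [-1.59382668  0.00721666 -1.52218327]
```

```bash
python3 - <<'E'
from h import *
o=ctrl.get_obs();s=ctrl.snapshot('wrist'); I=s['image'].astype(float); save(s,'w12.png')
v0=o
def line(ch,lo,hi,z,rows,sgn=None):
    L=[]
    for v in rows:
        d=np.diff(cv2.GaussianBlur(ch[v:v+1].astype(np.float32),(5,1),0)[0]); 
        d=d[lo:hi]*(sgn or 1); d=abs(d) if sgn is None else d
        k=lo+int(np.argmax(d)); a,b,c=[abs(np.diff(cv2.GaussianBlur(ch[v:v+1].astype(np.float32),(5,1),0)[0]))[k+i] for i in(-1,0,1)]
        L.append((k+.5+ .5*(a-c)/(a-2*b+c+1e-9),v))
    q=w(s,L,o,z); m=np.ones(len(q),bool)
    for _ in range(5):
        k=np.polyfit(q[m,1],q[m,0],1); r=q[:,0]-np.polyval(k,q[:,1]); m=abs(r)<max(.0006,2*np.median(abs(r)))
    return k,m.sum(),len(m),q[m,1].min(),q[m,1].max()
sat=I[...,2]-I[...,0]
rows=range(10,200,4)
print('rib L',line(sat,290,318,.05,rows)); print('rib R',line(sat,320,345,.05,rows))
g=I[...,0]-I[...,2]
print('base L',line(g,270,300,.008,rows)); print('base/board R',line(g,336,375,.02,rows))
print(o['tcp_rot'])
E
```

```text
rib L (array([-0.05402634,  0.54269646]), np.int64(48), 48, np.float64(0.12102349696514518), np.float64(0.19728843467305107))
rib R (array([-0.05567148,  0.55487584]), np.int64(48), 48, np.float64(0.12168260329284167), np.float64(0.19780248008812704))
base L (array([-0.05228728,  0.52723332]), np.int64(39), 48, np.float64(0.10916287790510959), np.float64(0.19177696742058295))
base/board R (array([-0.05321225,  0.5669776 ]), np.int64(48), 48, np.float64(0.11450566150434506), np.float64(0.2067777002386031))
[-1.59382668  0.00721666 -1.52218327]
```

View pics/w12.png

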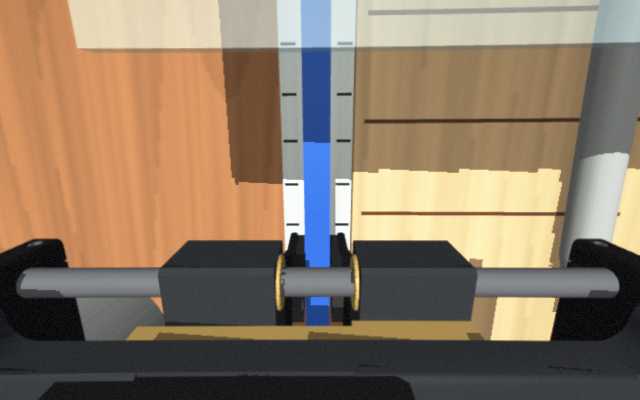

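```bash
python3 -m crank '[[[0.01,0.03,0,0],[0.01,0.05,0,0],[0.01,0.06,0,0],[0.01,0.06,0,0]]]'; python3 -c "
from h import *
o=ctrl.get_obs();print(o['torque'],o['wrist_force'],o['tcp_rot'])"
```

```text
t: 25.2
ee_pos: [0.5438, 0.0863, 0.0278]
tcp_rot: [-1.598, 0.0, -1.524]
wrist_force: [-7.2, -10.6, 8.7]
grip_width: 0.0115
[-1.73437313  1.79225173  0.33404653] [ -7.20820414 -10.56557124   8.69905762] [-1.59772152e+00  1.18313025e-04 -1.52404004e+00]
```

```bash
python3 -m crank '[[[0,0,0,0],[0,0,0,0],[0,0,0,0],[0,0,0,0],[0,0,0,0]]]' 100; python3 -c "
from h import *
o=ctrl.get_obs();print(o['torque'],o['wrist_force'],o['tcp_rot'],o['ee_pos'])"
python3 -m crank '[[[0,0,0.1,0],[0,0,0.4,0],[0,0,0.8,0],[0,0,1,0],[0,0,1,0]]]'; python3 - <<'E'
from h import *
o=ctrl.get_obs();s=ctrl.snapshot('wrist'); save(s,'w13.png')
E
```

```text
t: 25.7
ee_pos: [0.5442, 0.0869, 0.0279]
tcp_rot: [-1.597, 0.001, -1.524]
wrist_force: [0.0, -0.1, -0.2]
grip_width: 0.0438
[-0.03324972 -0.15746235 -0.00987987] [ 0.04848669 -0.0723765  -0.19479014] [-1.59685986e+00  6.55052896e-04 -1.52358153e+00] [0.54419204 0.08685227 0.02788343]
t: 26.2
ee_pos: [0.5469, 0.0878, 0.1322]
tcp_rot: [-1.589, 0.001, -1.523]
wrist_force: [0.3, -0.5, -0.4]
grip_width: 0.0526
```

View pics/w13.png

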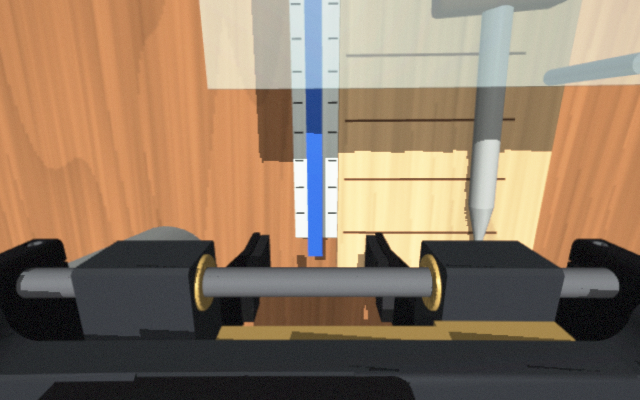

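```bash
python3 -m crank '[[[0,0,0.4,0],[0,0,0.8,0],[0,0.2,1,0],[0,0.4,1,0],[0,0.4,1,0]]]'; python3 - <<'E'
from h import *
for c in ['wrist','scene','side']:
    o=ctrl.get_obs();s=ctrl.snapshot(c); save(s,c+'14.png')
    if c!='wrist':
        a=s['image'][140:320,210:430] if c=='side' else s['image'][80:240,200:400]; cv2.imwrite(f'pics/{c}14c.png',cv2.resize(a[:,:,::-1],None,fx=3.3,fy=3.3,interpolation=2))
    for n in ['rule_zero','rule_far','board_corner','rule','bucket','pot','dibber','can']: print(c,n,[(np.round(a['position'],4).tolist(),round(a['score'],2)) for a in ctrl.landmark_of(n,s)[:1]])
E
```

```text
t: 26.75
ee_pos: [0.5447, 0.1308, 0.23]
tcp_rot: [-1.593, 0.002, -1.518]
wrist_force: [0.3, -0.4, -1.2]
grip_width: 0.0529
wrist rule_zero []
wrist rule_far [([0.5654, 0.046, 0.0057], 0.72)]
wrist board_corner []
wrist rule []
wrist bucket [([0.3964, 0.0031, 0.0019], 0.88)]
wrist pot []
wrist dibber [([0.6847, 0.1435, 0.0185], 0.89)]
wrist can []
scene rule_zero []
scene rule_far []
scene board_corner []
scene rule [([0.5357, 0.1947, 0.0004], 0.89)]
scene bucket [([0.4002, 0.0053, 0.0012], 0.84)]
scene pot [([0.7057, -0.0685, -0.0014], 0.79)]
scene dibber [([0.682, 0.1404, 0.0207], 0.49)]
scene can [([0.5611, 0.5344, -0.0013], 0.65)]
side rule_zero []
side rule_far [([0.5657, 0.0496, 0.0073], 0.48)]
side board_corner [([0.5504, 0.3432, 0.0033], 0.98)]
side rule []
side bucket [([0.3957, -0.0011, 0.0005], 0.81)]
side pot [([0.7056, -0.0727, -0.0018], 0.6)]
side dibber [([0.6759, 0.1407, 0.0171], 0.61)]
side can [([0.5587, 0.5343, 0.0011], 0.84)]
```

View pics/wrist14.png

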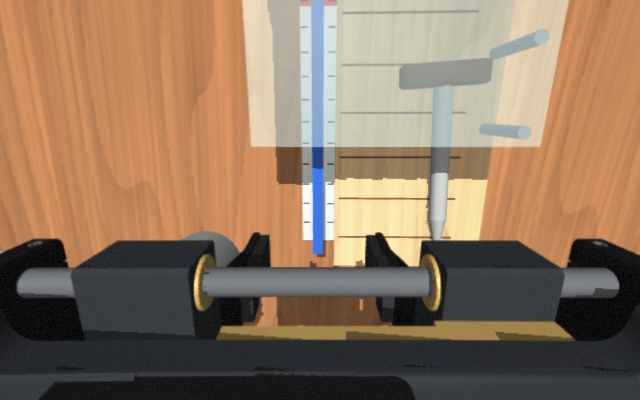

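View pics/side14c.png

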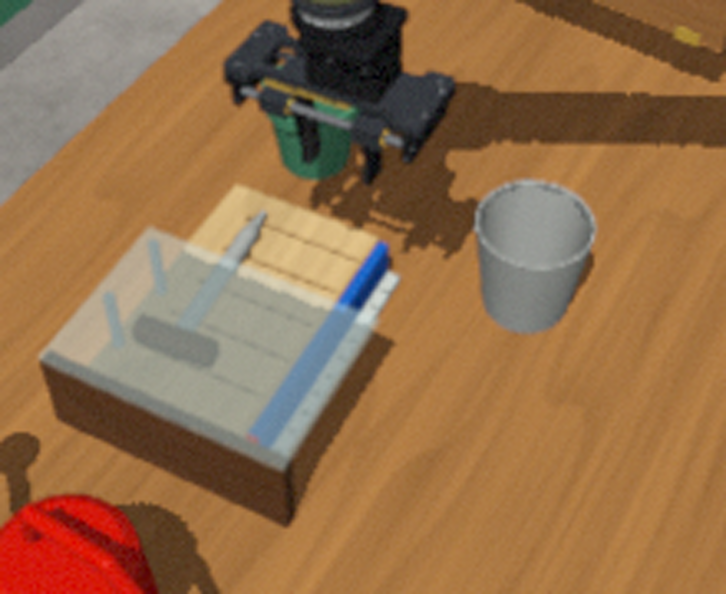

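```bash
python3 -m crank '[[[0,0.3,0,0],[0,0.6,0,0],[0,0.9,0,0],[0,1,0,0],[0,1,0,0]]]'; python3 - <<'E'
from h import *
o=ctrl.get_obs();s=ctrl.snapshot('wrist'); save(s,'w15.png')
a=s['image'][0:240,220:460]; cv2.imwrite('pics/w15c.png',cv2.resize(a[:,:,::-1],None,fx=2.5,fy=2.5,interpolation=2))
for n in ['rule_zero','rule_far','board_corner','rule']: print(n,[(np.round(a['position'],4).tolist(),round(a['score'],2)) for a in ctrl.landmark_of(n,s)[:1]])
E
```

```text
t: 28.6
ee_pos: [0.5449, 0.229, 0.23]
tcp_rot: [-1.593, 0.001, -1.52]
wrist_force: [-0.3, 0.4, -0.6]
grip_width: 0.0527
rule_zero []
rule_far [([0.5668, 0.0496, 0.0053], 0.92)]
board_corner []
rule []
```

View pics/w15c.png

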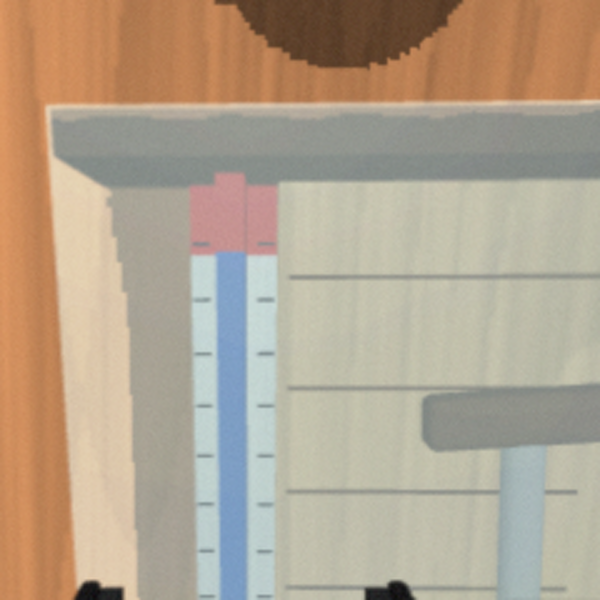

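```bash
python3 -c "
from h import *
print(ctrl.get_obs()['t'],ctrl.hand_in())"
```

```text
the job is handed in; nothing more can be done
28.85 None
```

The rule is laid flush along the board's front edge with its red zero end against the dark cheek, and I handed the job in at about 29 s of the 58 s.

**What I did:** I gripped the rib near the red end and drew the rule out from under the box. I set it down in the open, about 34 mm clear of the box front, and let go. I then took it by the plain end, carried it under the shelf about 37 mm above the counter, and lowered it. Last, I pressed it lightly against the board edge (about 7 N) and the cheek (about 11 N), and released it.

**Last checks:**
- **Fit:** The final wrist picture shows no visible gap at the cheek or along the board. The plain-end corner measured (0.566, 0.049) m against an expected (0.565, 0.047) m, which is within the 4 mm accuracy of the detectors.
- **Bystanders:** The bucket, pot, dibber and can read the same as at the start to within several mm of detector scatter. The dibber's readings varied most, up to about 8 mm in one wrist view.
- **Robot:** The arm ended clear above the shelf, and the wrist force read about zero after release.

**Checks that failed or disagreed:**
- **Red-end corner not confirmed:** The detector did not find it under the clear shelf, so that end rests on the picture and the contact force.
- **Alignment before release:** The rule and board-edge directions differed by about 0.1°, which is within measuring error.
- **First set-down:** It pressed the counter with about 32 N at the wrist. The force was back to about zero before I let go.

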